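# Lock the terminal box with the flat-blade key

### The arm

A 6-joint arm with a two-finger parallel gripper is mounted at the origin on the work surface. World frame = base frame: x ahead of the robot, y to its left, z up, the work surface at z = 0. Lengths are in m, angles in rad, forces in N, time in s.
With the tool pointing down it reaches from about 0.3 to 0.875 m from the base axis. Payload 6.4 kg.
Tool frame: the origin (TCP) lies at the centre of the arm's flange, where the gripper is bolted on; the fingertips stand 173 mm ahead of it and the grasp point (between the pads) lies 155 mm ahead of it; z points along the fingers, y is the line along which they close (so a half turn about z gives the same grasp; the last joint's range is limited). The gripper opens to 85 mm and grips with 20 to 120 N. Pads are 22 mm wide; open, the fingers measure 114 mm over their backs; the gripper's body (76 mm by 85 mm) begins 54 mm behind the grasp point. The pads swing forward as they close: fully open they stand 13 mm farther back than shut.
Start: joints at [-1.43, 0.181, 1.607, -0, 1.354, -0.206], TCP at [0.195, -0.541, 0.405] pointing down, gripper open.
Joint ranges: [-2.99, 2.99], [-0.89, 2.07], [0.3, 2.58], [-1.14, 4.28], [0, 2.63], [-3.12, 3.12]. Speed limits (rad/s): [2.57, 2.57, 3.01, 3.14, 3.14, 3.14].

### API

Orientations are given as a unit quaternion [w, x, y, z].
In Python, from bench import get_obs, camera, get_calibration, hand_in gives the robot as it stands. The module is installed in compiled form; this text tells all that it offers.
- The arm moves only by the tool drive_tool, never from a script. Its argument "increments" is a list of rows, each a list of 2 entries, a list of its own where there are three numbers: the shift along the tool's x, y, z normalised to -1 to 1, where 1 is 250 mm, then the turn about the tool's z normalised to -1 to 1, where 1 is 90 degrees. A call has exactly 8 rows; each row is the pose to reach, as a shift and turn from the pose commanded when the call began, along the tool's axes at that moment; what a row does not reach only later rows make up. A row lasts 1/8 s, in which the tool goes at most 62.5 mm and 10.7 degrees, less where a joint would pass 70% of its speed; a pose out of reach is approached as far as the arm can. A call with a number of a shift or a turn outside -1 to 1 is refused whole. A call with a gripper value outside its range is refused whole. "claw" is the closure, from 0 (fully open) to 1 (shut), set as the call begins (left out, the last holds). The fingers move at their own pace and stop on an object; the grip force is fixed at half the most. Time passes only in rows, so rows that repeat a pose let the fingers close, or fill a call up. It gives the time, the measured TCP pose, the force and the opening at its end, in the units of the state.
- get_obs(): the state, without advancing time (a new reading comes with each control period).
- camera(name): name is "scene" or "top" or "wrist"; returns the picture (400x640x3 uint8, blue, green, red); there is no depth.
- get_calibration(name): a dict with "K" (3x3 intrinsics, pixels), "origin" and "orientation" of the camera in the world. Camera axes: x right, y down, z forward; pixel columns grow to the right and rows downward; lengths in m; the calibration is good to about 2 mm. A picture is of the moment at which its call begins: read the wrist's pose just before it. get_calibration takes no time and is no camera call; for the wrist camera it gives the pose at the moment of the call.
- hand_in(): hands the job in, once; it reports no verdict.
The state is a dict: "time_s": time; "q": joint angles; "dq": joint speeds; "joint_efforts": joint torques, N m; "eef_pos": TCP position; "eef_rot": TCP orientation; "wrist_force": force on the tool from outside, world axes, zero at the start; "torque": the same for the moment, N m; "opening": opening from 0.0 (shut) to 1.0 (fully open).
Only numpy, scipy, OpenCV 4.12 (cv2) and the standard library are available. Lean on these libraries where they do the work, as an engineer would, in place of code of your own. Each camera call takes 0.05 s, during which the arm holds its last target. There are 200 camera calls.

### The job

Take the flat-blade key from its holder, fit its blade into the slot of the cam latch on the terminal box's cover and turn the latch clockwise until its tongue seats, nipped up snugly on the striker under the keeper but never forced. Use only the key on the box, keep the gripper off it, stand the key back fully home in its holder and leave the other things on the bench alone.

Things in the scene. Friction and masses are not known exactly. Their poses are not given: they have to be found in the camera images.
- enclosure: Grey steel terminal box fixed on the bench, lying with its cover up: 240 (x) by 180 (y) by 112 mm high, cover 250 by 190 mm. Origin at the centre of its underside, z up. The latch's axis is vertical and meets the cover's top at (-40, 0, 112) mm in this frame.
- keeper: Steel keeper fixed on the cover beside the latch: a 12 mm post with a 66 mm bar overhanging the tongue's locked place, 16 mm high over the cover. Origin under the post, x along the bar. Below the bar a dark striker plate, set by hand anywhere within 10 mm either way along the bar, stops the tongue; where it is set is not measured.
- slot (a point): Middle of the slot's mouth, level with the top of the round steel latch head (48 mm diameter, standing 18 mm above the cover, top 130 mm above the bench). x runs along the slot, z up. The slot is a blind pocket 28 mm long (x), 6 mm wide (y) and 10 mm deep, with sharp edges; it turns with the latch. A flat tongue 18 mm wide, low on the cover, reaches 66 mm from the axis towards +x.
- cam (a joint): Turn of the latch in rad, clockwise seen from above: 0 open. Starts at 0.35 to 0.55; its tongue meets the striker somewhere from 1.31 to 1.74. Turns stiffly (about 0.13 N m), stays where left; the blade has 0.09 rad of play. Blade and latch press with some 8 N in all while turning; on the striker this rises steeply: 0.25 to 0.3 N m of twist, held a moment, is snug; over 50 N (about 0.5 N m) is forced.
- key: Steel key, 102 mm long, 110 g, standing upright in the holder with its blade down. Origin at the middle of the blade's lower end, z up the shank. Blade 22 mm wide (x), 4 mm thick (y), 16 mm high; round shank 9 mm; round flange 42 mm diameter from z = 55 to 60 mm; above it a brown wooden flat-sided grip 46 mm wide (x), 14 mm thick (y), from z = 60 to 102 mm, to be taken across its 14 mm.
- holder: Black block fixed on the bench, 90 (x) by 70 (y) by 70 mm high, origin at the centre of its underside, z up. In its top an upright pocket 30 mm (x) by 12 mm (y), 62 mm deep, in the middle. The key's flange rests on the block's top, so that the blade's end is 15 mm above the bench when home; either way round will do.
- spray: Bystander: aluminium can, 60 mm diameter, 190 mm high, origin at its foot.
- angle: Bystander: dark steel angle off-cut 120 by 50 by 50 mm, origin under its middle.
- spool: Bystander: copper ring-shaped wire spool, 100 mm diameter, 45 mm high, origin at its foot.
- mug: Bystander: white mug, 80 mm diameter, 90 mm high, origin at its foot.
Not all that is in view belongs to the job. Of the things that look like the key, the smallest one is meant. Leave any turquoise look-alike of the holder alone.

How it is judged:
On the way, in this order (a step that is already met when the one before it is completed fails the run):
1. the key's blade is in the latch's slot, at least 6 mm deep (z of key in the frame of slot below -0.006 m and horizontal distance between key and slot below 0.006 m), for 0.2 s.
2. the blade, still in the slot, turns the latch home and holds its tongue snugly on the striker (over 2 N there) (all of step 1 and contact force between enclosure and keeper above 2 N), for 0.2 s.
At the end, for the whole second after the job is handed in: The latch is still turned home after being seated (joint above 1.29), and the key stands free and at rest in its holder: its end less than 18 mm above the holder's foot and within 12 mm of its axis, upright within 0.06 rad (value of joint cam above 1.29 rad and z of key in the frame of holder below 0.018 m and horizontal distance between key and holder below 0.012 m and angle between key's own z axis and vertical below 0.06 rad and linear speed of key below 0.02 m/s); the robot touches nothing.
It fails at once if the key presses the box or its latch with more than 50 N (contact force between key and enclosure above 50 N).
It fails at once if the gripper touches the box or its latch (contact force between any of the fingers, the arm and enclosure above 1 N).
It fails at once if a bystander is moved more than 20 mm (distance of any of spray, angle, spool, mug from where it was at the start of the episode above 0.02 m).
It also fails if it takes over 72 s, if anything falls off the work surface, if the arm or the gripper's body presses on something with over 40 N, if the wrist force passes 120 N, or if a joint passes its speed limit or range.

## Working session

There is one attempt and no reset: what is moved stays moved. The work goes in short steps, Python scripts to look and compute and a tool call to move; the robot and the scene stay as the last step left them, time stands still between calls to the robot, and variables do not carry over. Pictures are saved under pics/ and viewed, on a budget of 10 in all, crops included, one or two more only if the job needs it, and the job is handed in when it is done.

Besides the shell and the picture viewer there is one more tool, called after ">>>" as name(argument=value, ...), one argument or row to a line, values as JSON. drive_tool: Moves the arm, as the interface text tells. Its arguments: {"type":"object","properties":{"increments":{"type":"array","items":{"type":"array"}},"claw":{"type":"number"}},"required":["increments"]}

```bash
mkdir -p pics; cat > h.py <<'E'
import numpy as np,cv2
from scipy.spatial.transform import Rotation as R
from bench import get_obs,camera,get_calibration,hand_in
def rot(q): return R.from_quat([q[1],q[2],q[3],q[0]]).as_matrix()
def cal(n):
    c=get_calibration(n); return np.array(c["K"]),np.array(c["origin"]),rot(c["orientation"])
def ray(c,px,z):
    K,o,M=c; d=M@np.linalg.inv(K)@np.array([px[0],px[1],1.]); return o+d*(z-o[2])/d[2]
def proj(c,p):
    K,o,M=c; v=K@(M.T@(np.array(p)-o)); return v[:2]/v[2]
E
python3 - <<'E'
from h import *
s=camera("scene");t=camera("top")
cv2.imwrite("pics/s.png",s);cv2.imwrite("pics/t.png",t)
for n in("scene","top","wrist"): print(n,get_calibration(n))
print(get_obs())
E
```

```text
scene {'K': array([[421.98552772,   0.        , 321.02304124],
       [  0.        , 421.98552772, 192.82140052],
       [  0.        ,   0.        ,   1.        ]]), 'origin': array([1.12462357, 0.79147781, 1.30180062]), 'orientation': array([-0.09335252,  0.29160537,  0.89903709, -0.31302383])}
top {'K': array([[483.8679251 ,   0.        , 318.77289828],
       [  0.        , 483.8679251 , 197.24657951],
       [  0.        ,   0.        ,   1.        ]]), 'origin': array([0.45787329, 0.01654253, 1.55700806]), 'orientation': array([ 0.03820375, -0.7005322 ,  0.71166   , -0.03653961])}
wrist {'K': array([[347.50912613,   0.        , 322.02047588],
       [  0.        , 347.50912613, 194.21111785],
       [  0.        ,   0.        ,   1.        ]]), 'origin': array([ 0.27140798, -0.51214484,  0.37336534]), 'orientation': array([ 0.12840982,  0.808416  , -0.5672402 , -0.09062588])}
{'time_s': 0.1, 'q': array([-1.43031387e+00,  1.81511894e-01,  1.60789592e+00, -6.04018820e-06,
        1.35380881e+00, -2.06313175e-01]), 'dq': array([ 0.0018521 , -0.00124552, -0.00373055, -0.00105034, -0.00050783,
       -0.00106405]), 'joint_efforts': array([ 4.77814920e-04, -4.45884275e+01, -3.52239490e+01, -3.24446064e-04,
        4.14369075e-03,  1.32079930e-05]), 'eef_pos': array([ 0.19541131, -0.54054154,  0.40385447]), 'eef_rot': array([-8.11644598e-04,  9.85003791e-01,  1.72530789e-01,  2.37748808e-05]), 'wrist_force': array([ 0.42217685,  0.56367762, -0.52464806]), 'torque': array([-0.00606548, -0.02705994, -0.03271208]), 'opening': 0.9994564574337846}
```

View pics/t.png

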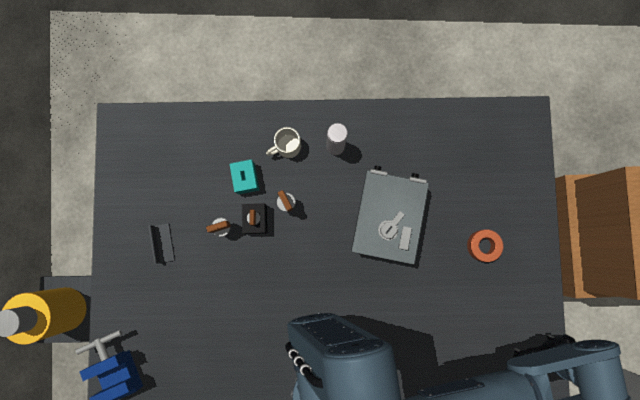

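View pics/s.png

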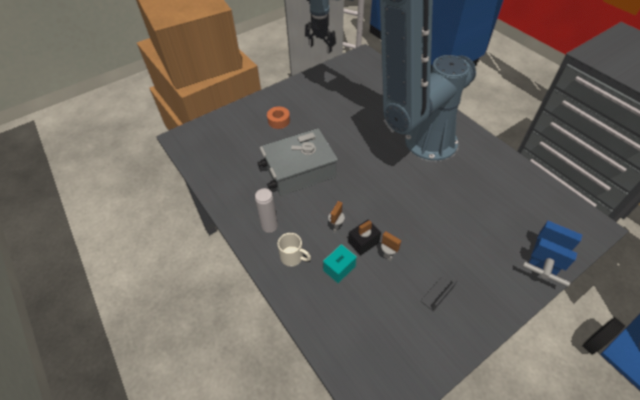

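Top view: grey box at (390,220) with its latch at (388,230) and keeper at (405,238). Black holder at (255,218), turquoise look-alike at (243,177). Key candidates are at (218,227), (253,216) and (286,202). The one at (253,216) stands in the black holder and looks smallest. I'll confirm with a crop.

```bash
python3 - <<'E'
from h import *
t=cv2.imread("pics/t.png");s=cv2.imread("pics/s.png")
a=cv2.resize(t[160:270,190:310],None,fx=3.3,fy=3.3,interpolation=2)
b=cv2.resize(t[165:270,345:435],None,fx=3.45,fy=3.45,interpolation=2)
c=cv2.resize(s[190:280,310:420],None,fx=3,fy=3,interpolation=2)
im=np.zeros((600,800,3),np.uint8)
for x,y,k in((0,0,a),(400,0,b)):
    im[y:y+k.shape[0],x:x+k.shape[1]]=k[:600-y,:800-x]
k=c[:230];im[368:368+k.shape[0],0:k.shape[1]]=k
cv2.imwrite("pics/c.png",im)
ct=cal("top")
for n,p,z in(("key",(253,216),.115),("kL",(218,227),.1),("kR",(286,202),.1),("holder",(255,218),.07),("latch",(388,230),.13),("keeper",(405,238),.128),("mug",(287,143),.09),("can",(337,132),.19),("angle",(162,243),.03),("spool",(486,246),.045)): print(n,ray(ct,p,z).round(3))
E
```

```text
key [0.558 0.216 0.115]
kL [0.527 0.324 0.1  ]
kR [0.6   0.118 0.1  ]
holder [0.555 0.216 0.07 ]
latch [ 0.509 -0.183  0.13 ]
keeper [ 0.485 -0.233  0.128]
mug [0.784 0.114 0.09 ]
can [ 0.791 -0.037  0.19 ]
angle [0.483 0.514 0.03 ]
spool [ 0.458 -0.498  0.045]
```

View pics/c.png

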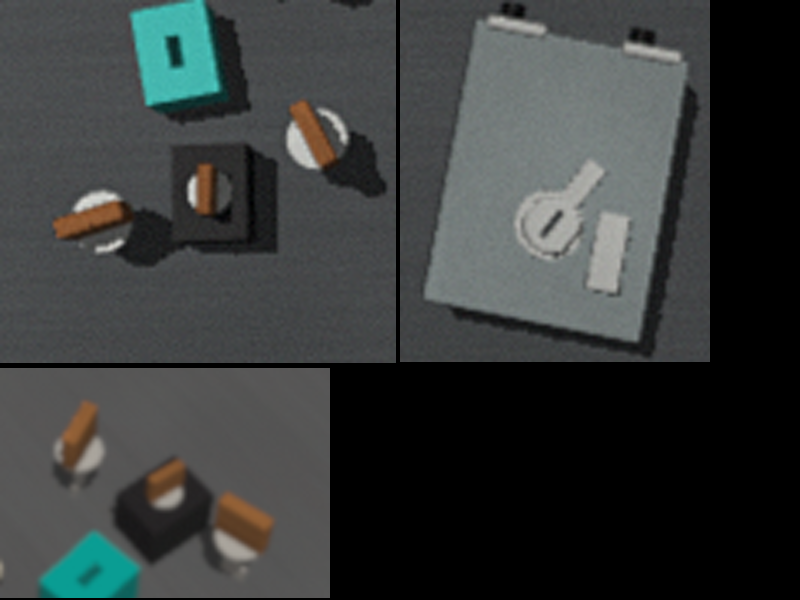

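Confirmed: the key at top-view (253,216) is the smallest of the three and the only one in the black holder, so it's the one to take. The other two are larger and stand free. To keep joint 6 in range during the clockwise turn, I'll approach with the tool yaw near π. First I'm moving over the latch to look.

>>> drive_tool(
  increments=[
    [[0.13, -0.06, 0], -0.1],
    [[0.25, -0.12, 0], -0.2],
    [[0.38, -0.19, 0], -0.3],
    [[0.5, -0.25, 0], -0.4],
    [[0.63, -0.31, 0], -0.5],
    [[0.75, -0.38, 0], -0.6],
    [[0.88, -0.44, 0], -0.7],
    [[1, -0.5, 0], -0.8],
  ],
  claw=0,
)

```text
time_s: 1.1
eef_pos: [0.3887, -0.3372, 0.4043]
eef_rot: [-0.0, 0.694, 0.72, 0.0]
wrist_force: [-0.4, -0.7, 0.5]
opening: 0.997
```

>>> drive_tool(
  increments=[
    [[0.1, 0.12, 0], -0.1],
    [[0.2, 0.24, 0], -0.2],
    [[0.3, 0.35, 0], -0.3],
    [[0.4, 0.47, 0], -0.4],
    [[0.5, 0.58, 0], -0.5],
    [[0.6, 0.7, 0], -0.57],
    [[0.6, 0.7, 0], -0.57],
    [[0.6, 0.7, 0], -0.57],
  ],
)

```text
time_s: 2.1
eef_pos: [0.5578, -0.1827, 0.4042]
eef_rot: [-0.001, 0.316, 0.949, -0.0]
wrist_force: [-0.4, -0.3, 0.4]
opening: 0.999
```

```bash
python3 - <<'E'
from h import *
o=get_obs();c=cal("wrist");w=camera("wrist");cv2.imwrite("pics/w1.png",w);np.savez("w1.npz",K=c[0],o=c[1],M=c[2])
print(o["q"].round(3),o["eef_pos"],o["eef_rot"],c[1],c[2].round(3))
print(proj(c,[.509,-.183,.13]),proj(c,[.485,-.233,.128]))
E
```

```text
[-5.190e-01  2.080e-01  1.576e+00 -1.000e-03  1.359e+00 -1.446e+00] [ 0.55775102 -0.1827204   0.40415614] [-6.09842167e-04  3.16237429e-01  9.48679872e-01 -1.28974670e-04] [ 0.49447956 -0.13355914  0.37369553] [[ 0.6    0.76   0.249]
 [ 0.8   -0.57  -0.187]
 [-0.     0.312 -0.95 ]]
[278.23189308 141.99130184] [203.44591814 156.49015858]
```

View pics/w1.png

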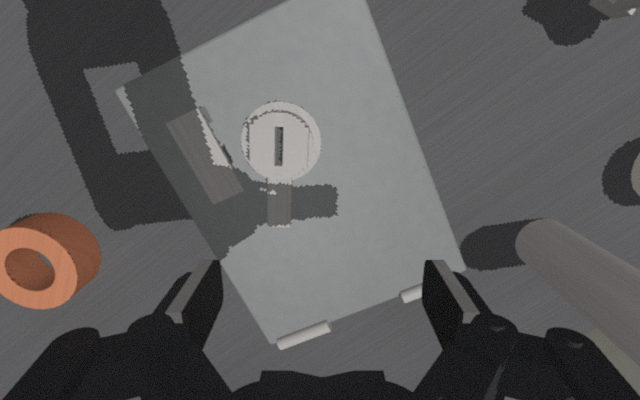

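The wrist view shows the slot as a dark vertical bar at about (279,146), the tongue pointing down to (278,205), and the keeper bar around (205,155). Next I'll measure the slot and the cover.

```bash
python3 - <<'E'
from h import *
w=cv2.imread("pics/w1.png");d=np.load("w1.npz");c=(d["K"],d["o"],d["M"])
g=cv2.cvtColor(w,6);x0,y0=262,122
m=(g[y0:172,x0:298]<130).astype(np.uint8)
n,l,st,ce=cv2.connectedComponentsWithStats(m)
print(st)
k=1+np.argmax(st[1:,4]);ys,xs=np.where(l==k)
P=np.array([ray(c,(x+x0,y+y0),.13)[:2] for x,y in zip(xs,ys)],np.float32)
r=cv2.minAreaRect(P*1000);print("slot rect mm",r)
cen=P.mean(0);u,s,v=np.linalg.svd(P-cen);print("mean",cen,"axis yaw",np.degrees(np.arctan2(v[0,1],v[0,0])))
# keeper bar corners by eye, top z .128
for p in((165,122),(191,108),(216,204),(243,190)): print(ray(c,p,.128).round(4))
# cover edges: right corner and corner left
for p in((117,92),(363,0),(464,268),(275,348)): print("cov",ray(c,p,.112).round(4))
E
```

```text
[[   0    0   36   50 1491]
 [  13    5    8   39  309]]
slot rect mm ((511.5213317871094, -184.7601318359375), (5.009536266326904, 27.23899269104004), 50.726253509521484)
mean [ 0.51126873 -0.18463185] axis yaw -39.490704
[ 0.451  -0.2377  0.128 ]
[ 0.4549 -0.2166  0.128 ]
[ 0.5174 -0.2503  0.128 ]
[ 0.5212 -0.2268  0.128 ]
cov [ 0.412 -0.257  0.112]
cov [ 0.4701 -0.081   0.112 ]
cov [ 0.6886 -0.128   0.112 ]
cov [ 0.657 -0.31   0.112]
```

Slot measured at (0.5115, -0.1847), 28×6 mm, yaw -39.5°. The cover's centre predicts the latch at (0.511, -0.184), which agrees, and the cam comes out at 0.48 rad. Now over to the holder.

>>> drive_tool(
  increments=[
    [[0.12, 0.14, 0], -0.06],
    [[0.24, 0.28, 0], -0.12],
    [[0.36, 0.42, 0], -0.18],
    [[0.48, 0.56, 0], -0.24],
    [[0.6, 0.72, 0], -0.3],
    [[0.7, 0.86, 0], -0.38],
    [[0.8, 1, 0], -0.38],
    [[0.8, 1, 0], -0.38],
  ],
)

```text
time_s: 3.15
eef_pos: [0.5474, 0.1387, 0.4047]
eef_rot: [-0.0, 0.022, 1.0, 0.0]
wrist_force: [0.1, -0.5, -0.7]
opening: 1.003
```

```bash
python3 - <<'E'
from h import *
o=get_obs();c=cal("wrist");w=camera("wrist");cv2.imwrite("pics/w2.png",w);np.savez("w2.npz",K=c[0],o=c[1],M=c[2])
print(o["q"].round(3),o["eef_pos"],o["eef_rot"],c[1])
print(proj(c,[.556,.216,.117]),proj(c,[.555,.216,.07]))
E
```

```text
[ 0.038  0.158  1.633  0.     1.35  -1.489] [0.54739547 0.13869269 0.40473928] [-2.77920994e-05  2.21686820e-02  9.99754231e-01  1.64788526e-04] [0.46823575 0.14341199 0.37420668]
[420.05814001 193.97242103] [406.21217929 176.74946508]
```

View pics/w2.png

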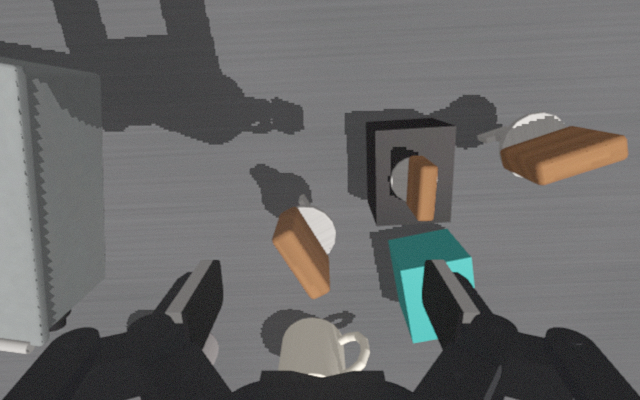

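The target key is in the black holder, grip at about (422,188) and flange at (400,178). The two larger keys are at (303,253) and (563,153), and the turquoise holder is at (432,285). I'll centre over the key and look again without the sideways parallax.

>>> drive_tool(
  increments=[
    [[-0.02, 0.1, 0.05], 0],
    [[-0.04, 0.2, 0.1], 0],
    [[-0.07, 0.31, 0.16], 0],
    [[-0.07, 0.31, 0.16], 0],
    [[-0.07, 0.31, 0.16], 0],
    [[-0.07, 0.31, 0.16], 0],
    [[-0.07, 0.31, 0.16], 0],
    [[-0.07, 0.31, 0.16], 0],
  ],
)

```text
time_s: 4.2
eef_pos: [0.569, 0.2137, 0.3651]
eef_rot: [0.0, 0.023, 1.0, 0.0]
wrist_force: [-0.0, 0.3, 0.6]
opening: 1.001
```

```bash
python3 - <<'E'
from h import *
o=get_obs();c=cal("wrist");w=camera("wrist");np.savez("w3.npz",K=c[0],o=c[1],M=c[2]);cv2.imwrite("pics/w3.png",w)
print(o["eef_pos"],o["eef_rot"])
u,v=proj(c,[.556,.216,.1]).astype(int);print(u,v)
x0,y0=max(u-90,0),max(v-80,0)
cr=cv2.resize(w[y0:y0+150,x0:x0+200],None,fx=4,fy=4,interpolation=cv2.INTER_NEAREST);cv2.imwrite("pics/w3c.png",cr);print(x0,y0)
h=cv2.cvtColor(w,cv2.COLOR_BGR2HSV);m=((h[...,0]<20)&(h[...,1]>110)).astype(np.uint8)
n,l,st,ce=cv2.connectedComponentsWithStats(m)
for s,q in zip(st[1:],ce[1:]):
    if s[4]>60: print(s,q)
E
```

```text
[0.56895124 0.21365448 0.36509706] [3.02650031e-04 2.31624776e-02 9.99731668e-01 2.79764057e-05]
322 179
232 99
[ 427  107  134   67 5669] [493.12294937 137.4829776 ]
[ 322  142   21   76 1311] [331.32570557 180.70556827]
[ 143  203   92   84 3524] [184.59591373 244.75056754]
```

View pics/w3c.png

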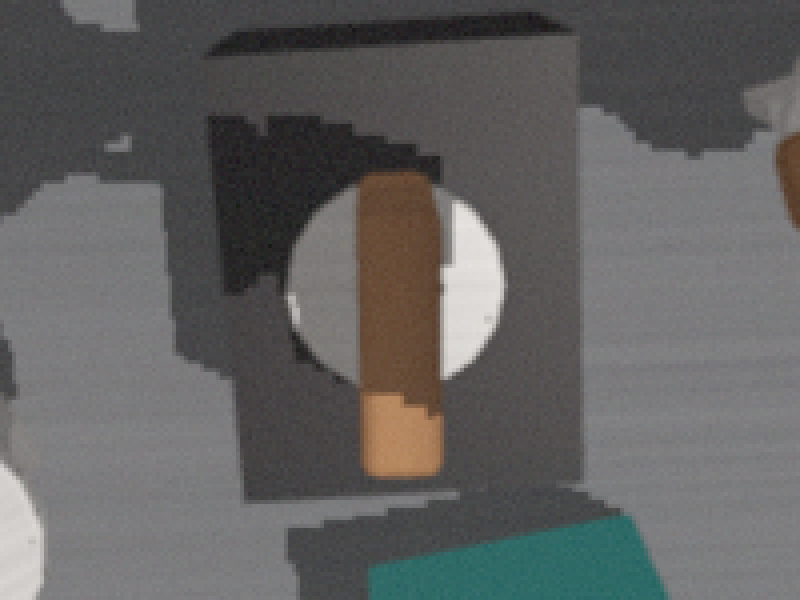

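```bash
python3 - <<'E'
from h import *
d=np.load("w3.npz");c=(d["K"],d["o"],d["M"])
f=lambda x,y,z: ray(c,(x/4+232-.4,y/4+99-.4),z)[:2]
H=np.array([f(*p,.07) for p in((207,54),(578,36),(582,478),(245,500))])
print("holder",H.round(4).tolist(),H.mean(0),[np.linalg.norm(H[i]-H[i-1]).round(4) for i in range(4)])
e=(H[2]+H[3]-H[0]-H[1]);print("yaw",np.degrees(np.arctan2(e[1],e[0])))
print("flange",f(397,285,.075),"r",f(506,285,.075)-f(288,285,.075))
G=np.array([f(*p,.117) for p in((358,212),(439,212),(444,476),(363,478))])
print("grip",G.round(4).tolist(),G.mean(0));e=(G[2]+G[3]-G[0]-G[1]);print("yaw",np.degrees(np.arctan2(e[1],e[0])),np.linalg.norm(e)/2)
E
```

```text
holder [[0.5114, 0.1886], [0.5114, 0.2575], [0.5997, 0.2586], [0.6014, 0.1892]] [0.55596379 0.22347948] [np.float64(0.0899), np.float64(0.0689), np.float64(0.0883), np.float64(0.0694)]
yaw 0.509931721633682
flange [0.55595998 0.22216196] r [0.00193318 0.04184136]
grip [[0.5331, 0.2159], [0.5337, 0.2287], [0.5787, 0.2282], [0.5785, 0.2146]] [0.55598418 0.22182197]
yaw -1.1073088953123447 0.045220517968453104
```

Holder measured at (0.556, 0.2235) with sides 90×69 mm as specified. The key's flange (42 mm) and grip are both at (0.556, 0.222), yaw about -0.5°. Going down to grasp.

>>> drive_tool(
  increments=[
    [[0.03, 0.015, 0], -0.01],
    [[0.054, 0.031, 0.0], -0.02],
    [[0.054, 0.031, 0.1], -0.02],
    [[0.054, 0.031, 0.2], -0.02],
    [[0.054, 0.031, 0.3], -0.02],
    [[0.054, 0.031, 0.4], -0.02],
    [[0.054, 0.031, 0.44], -0.02],
    [[0.054, 0.031, 0.44], -0.02],
  ],
  claw=0,
)

```text
time_s: 5.25
eef_pos: [0.5556, 0.2226, 0.2546]
eef_rot: [-0.0, 0.007, 1.0, -0.0]
wrist_force: [-0.6, 0.2, -0.2]
opening: 0.999
```

>>> drive_tool(
  increments=[
    [[0, 0, 0], 0],
    [[0, 0, 0], 0],
    [[0, 0, 0], 0],
    [[0, 0, 0], 0],
    [[0, 0, 0], 0],
    [[0, 0, 0], 0],
    [[0, 0, 0], 0],
    [[0, 0, 0], 0],
  ],
  claw=1,
)

```text
time_s: 6.25
eef_pos: [0.556, 0.2224, 0.255]
eef_rot: [0.0, 0.007, 1.0, 0.0]
wrist_force: [0.1, 0.2, 4.6]
opening: 0.156
```

Gripped: opening 13 mm matches the grip's thickness. Lifting straight up.

>>> drive_tool(
  increments=[
    [[0, 0, -0.06], 0],
    [[0, 0, -0.14], 0],
    [[0, 0, -0.24], 0],
    [[0, 0, -0.36], 0],
    [[0, 0, -0.48], 0],
    [[0, 0, -0.6], 0],
    [[0, 0, -0.68], 0],
    [[0, 0, -0.68], 0],
  ],
  claw=1,
)

```text
time_s: 7.25
eef_pos: [0.5561, 0.2225, 0.428]
eef_rot: [0.003, 0.007, 1.0, 0.001]
wrist_force: [-0.2, 0.1, -1.5]
opening: 0.156
```

>>> drive_tool(
  increments=[
    [[0.02, -0.12, 0], 0.05],
    [[0.04, -0.26, 0], 0.1],
    [[0.06, -0.4, 0], 0.15],
    [[0.08, -0.54, 0], 0.2],
    [[0.1, -0.68, 0], 0.25],
    [[0.12, -0.82, 0], 0.3],
    [[0.14, -0.94, 0], 0.37],
    [[0.155, -1, 0], 0.43],
  ],
  claw=1,
)

```text
time_s: 8.25
eef_pos: [0.5128, -0.0284, 0.4238]
eef_rot: [-0.001, 0.34, 0.94, -0.0]
wrist_force: [-0.2, -0.3, -1.3]
opening: 0.159
```

```bash
python3 - <<'E'
from h import *
o=get_obs();c=cal("wrist");w=camera("wrist");np.savez("w4.npz",K=c[0],o=c[1],M=c[2],p=o["eef_pos"]);cv2.imwrite("pics/w4.png",w)
print(o["eef_pos"],o["eef_rot"],c[1])
print("slot",proj(c,[.5115,-.1847,.13]),"key",proj(c,np.array([.5128,-.0284,.185])),"fl",proj(c,np.array([.5128,-.0284,.243])))
E
```

```text
[ 0.51275146 -0.02844507  0.4238249 ] [-7.43228535e-04  3.40419492e-01  9.40273354e-01 -1.93893743e-04] [0.45200772 0.02393877 0.39337649]
slot [183.3963885  294.44767355] key [320.11406945 211.86637674] fl [319.44265426 255.05103794]
```

View pics/w4.png

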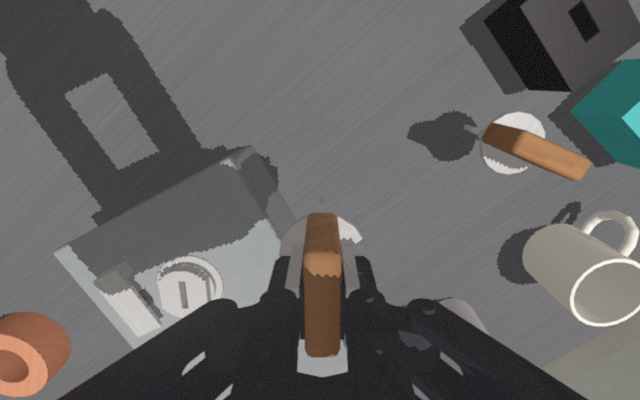

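The gripped key is visible: flange across (282–362, ~215), blade corner peeking out at (321,199), and the slot at (183,293) against a predicted (183,294). I'll make an enlarged crop with the predicted points marked to check how the key sits in the tool.

```bash
python3 - <<'E'
from h import *
d=np.load("w4.npz");c=(d["K"],d["o"],d["M"]);w=cv2.imread("pics/w4.png");p=d["p"]
g=cv2.cvtColor(w,6)
# slot
x0,y0=168,274;m=(g[y0:314,x0:200]<125).astype(np.uint8)
n,l,st,ce=cv2.connectedComponentsWithStats(m);print(st)
k=[i for i in range(1,n) if l[293-y0,183-x0]==i]
if k:
    ys,xs=np.where(l==k[0]);P=np.array([ray(c,(x+x0,y+y0),.13)[:2] for x,y in zip(xs,ys)],np.float32);print("slot",cv2.minAreaRect(P*1000),P.mean(0))
q=get_obs()["eef_rot"];M=rot(q);T=lambda x,y,z:p+M@np.array([x,y,z])
def dot(a,P,col,s,off):
    for v in P:
        u=(proj(c,v)+.5-off)*s; cv2.circle(a,tuple(u.astype(int)),1,col,-1)
a=cv2.resize(w[185:265,270:374],None,fx=7,fy=7,interpolation=0)
th=np.linspace(0,6.28,120)
dot(a,[T(.021*np.cos(t),.021*np.sin(t),.185) for t in th],(0,0,255),7,[270,185])
dot(a,[T(x,y,.24) for x in(-.011,.011) for y in np.linspace(-.002,.002,9)],(0,255,0),7,[270,185])
cv2.imwrite("pics/w4c.png",a)
E
```

```text
[[   0    0   32   40 1212]
 [  31    1    1    2    2]
 [  16   10    1    2    2]
 [  16   13    1    2    2]
 [  17   17    1    1    1]
 [  17   19    1    3    3]
 [  13   21    1    2    2]
 [  15   25    5    9   19]
 [  22   33   10    7   37]]
```

View pics/w4c.png

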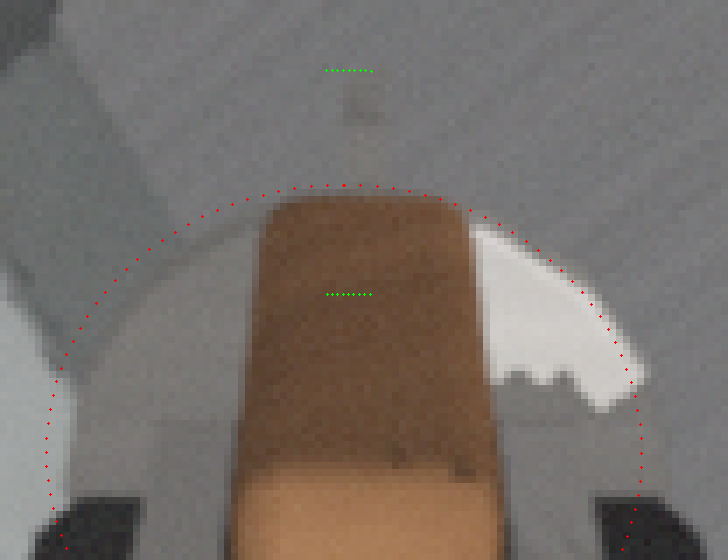

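The key appears about 1.2 mm to +y and about 1.5 mm to -x of where the calibration puts it, which fits the stated 2 mm camera error. The slot was seen with the same camera, so I'll apply that relative offset. Moving to about 10 mm above the slot and looking again.

>>> drive_tool(
  increments=[
    [[-0.1, -0.12, 0], -0.003],
    [[-0.2, -0.25, 0], -0.003],
    [[-0.3, -0.37, 0], -0.003],
    [[-0.391, -0.488, 0.0], -0.003],
    [[-0.391, -0.488, 0.06], -0.003],
    [[-0.391, -0.488, 0.12], -0.003],
    [[-0.391, -0.488, 0.176], -0.003],
    [[-0.391, -0.488, 0.176], -0.003],
  ],
  claw=1,
)

```text
time_s: 9.3
eef_pos: [0.5108, -0.1821, 0.3787]
eef_rot: [-0.002, 0.335, 0.942, 0.0]
wrist_force: [0.5, 0.2, -1.3]
opening: 0.153
```

```bash
python3 - <<'E'
from h import *
o=get_obs();c=cal("wrist");w=camera("wrist");np.savez("w5.npz",K=c[0],o=c[1],M=c[2],p=o["eef_pos"],q=o["eef_rot"]);cv2.imwrite("pics/w5.png",w)
print(o["eef_pos"],o["eef_rot"],c[1],o["wrist_force"])
cv2.imwrite("pics/w5c.png",cv2.resize(w[160:250,270:374],None,fx=6.5,fy=6.5,interpolation=0))
E
```

```text
[ 0.51078674 -0.1821411   0.37873413] [-1.77612882e-03  3.35234635e-01  9.42132891e-01  4.47199007e-04] [ 0.44944946 -0.13039817  0.34849696] [ 0.52249347  0.18403585 -1.26526587]
```

View pics/w5c.png

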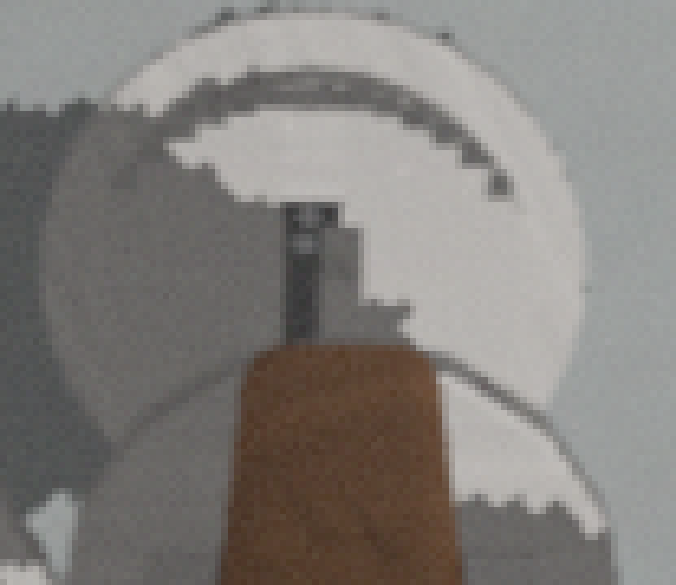

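The crop shows the slot mouth at columns 285–340 with its near end at y 203. The blade looks to be at columns 325–362, about 2.8 mm too far to +y, which is exactly the remaining arm position error. Correcting and checking again.

>>> drive_tool(
  increments=[
    [[-0.003, -0.006, 0], 0],
    [[-0.006, -0.011, 0], 0],
    [[-0.006, -0.011, 0], 0],
    [[-0.006, -0.011, 0], 0],
    [[-0.006, -0.011, 0], 0],
    [[-0.006, -0.011, 0], 0],
    [[-0.006, -0.011, 0], 0],
    [[-0.006, -0.011, 0], 0],
  ],
  claw=1,
)

```text
time_s: 10.35
eef_pos: [0.5106, -0.1864, 0.3807]
eef_rot: [-0.0, 0.336, 0.942, 0.0]
wrist_force: [0.1, -0.2, -0.6]
opening: 0.157
```

```bash
python3 - <<'E'
from h import *
o=get_obs();c=cal("wrist");w=camera("wrist");np.savez("w6.npz",K=c[0],o=c[1],M=c[2],p=o["eef_pos"],q=o["eef_rot"]);cv2.imwrite("pics/w6.png",w)
print(o["eef_pos"],o["eef_rot"],o["q"].round(3))
g=cv2.cvtColor(w,6)[185:220,300:345].astype(float)
g=np.clip((g-40)*255/110,0,255).astype(np.uint8)
cv2.imwrite("pics/w6c.png",cv2.resize(g,None,fx=14,fy=14,interpolation=0))
E
```

```text
[ 0.51058459 -0.18643198  0.38069462] [-1.46142784e-05  3.35921025e-01  9.41890155e-01  6.93764903e-06] [-0.569  0.134  1.711  0.     1.297 -1.454]
```

View pics/w6c.png

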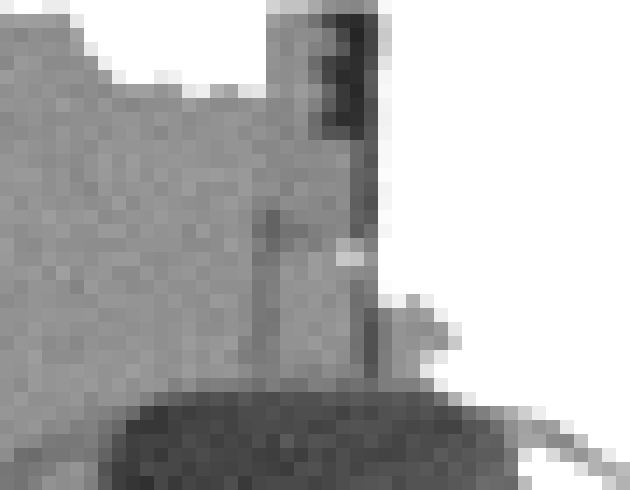

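Contrast crop: the slot spans columns 255–378 with its far end at the top. The blade sits at 278–350 between two dark slot strips, so it's centred laterally to about 0.3 mm, and lengthwise it's about 2 mm short in x. Correcting that and descending in small steps while watching the force.

>>> drive_tool(
  increments=[
    [[0.004, 0, 0], 0],
    [[0.008, 0, 0], 0],
    [[0.008, 0, 0.01], 0],
    [[0.008, 0, 0.02], 0],
    [[0.008, 0, 0.03], 0],
    [[0.008, 0, 0.036], 0],
    [[0.008, 0, 0.036], 0],
    [[0.008, 0, 0.036], 0],
  ],
  claw=1,
)

```text
time_s: 11.4
eef_pos: [0.5091, -0.1852, 0.3717]
eef_rot: [0.0, 0.336, 0.942, -0.0]
wrist_force: [0.8, 0.2, -1.2]
opening: 0.156
```

>>> drive_tool(
  increments=[
    [[0, 0, 0.002], 0],
    [[0, 0, 0.004], 0],
    [[0, 0, 0.006], 0],
    [[0, 0, 0.008], 0],
    [[0, 0, 0.008], 0],
    [[0, 0, 0.008], 0],
    [[0, 0, 0.008], 0],
    [[0, 0, 0.008], 0],
  ],
  claw=1,
)

```text
time_s: 12.4
eef_pos: [0.509, -0.1852, 0.3697]
eef_rot: [-0.0, 0.336, 0.942, 0.0]
wrist_force: [-0.4, -1.0, -0.5]
opening: 0.157
```

>>> drive_tool(
  increments=[
    [[0, 0, 0.002], 0],
    [[0, 0, 0.004], 0],
    [[0, 0, 0.006], 0],
    [[0, 0, 0.008], 0],
    [[0, 0, 0.01], 0],
    [[0, 0, 0.01], 0],
    [[0, 0, 0.01], 0],
    [[0, 0, 0.01], 0],
  ],
  claw=1,
)

```text
time_s: 13.4
eef_pos: [0.509, -0.1852, 0.3672]
eef_rot: [0.0, 0.336, 0.942, 0.0]
wrist_force: [-0.2, -0.2, -1.0]
opening: 0.155
```

>>> drive_tool(
  increments=[
    [[0, 0, 0.002], 0],
    [[0, 0, 0.004], 0],
    [[0, 0, 0.006], 0],
    [[0, 0, 0.006], 0],
    [[0, 0, 0.006], 0],
    [[0, 0, 0.006], 0],
    [[0, 0, 0.006], 0],
    [[0, 0, 0.006], 0],
  ],
  claw=1,
)

```text
time_s: 14.4
eef_pos: [0.509, -0.1852, 0.3657]
eef_rot: [0.0, 0.336, 0.942, -0.0]
wrist_force: [0.2, -1.0, -1.8]
opening: 0.153
```

>>> drive_tool(
  increments=[
    [[0, 0, 0.002], 0],
    [[0, 0, 0.004], 0],
    [[0, 0, 0.006], 0],
    [[0, 0, 0.008], 0],
    [[0, 0, 0.008], 0],
    [[0, 0, 0.008], 0],
    [[0, 0, 0.008], 0],
    [[0, 0, 0.008], 0],
  ],
  claw=1,
)

```text
time_s: 15.4
eef_pos: [0.509, -0.1852, 0.3637]
eef_rot: [0.0, 0.336, 0.942, -0.0]
wrist_force: [0.2, -0.0, -1.6]
opening: 0.159
```

>>> drive_tool(
  increments=[
    [[0, 0, 0.002], 0],
    [[0, 0, 0.004], 0],
    [[0, 0, 0.006], 0],
    [[0, 0, 0.006], 0],
    [[0, 0, 0.006], 0],
    [[0, 0, 0.006], 0],
    [[0, 0, 0.006], 0],
    [[0, 0, 0.006], 0],
  ],
  claw=1,
)

```text
time_s: 16.4
eef_pos: [0.509, -0.1852, 0.3622]
eef_rot: [0.0, 0.336, 0.942, -0.0]
wrist_force: [-0.2, 0.6, -1.9]
opening: 0.16
```

The blade is about 8 mm in and the force is still flat, so it is in the slot. Starting the clockwise turn and watching side force and twist.

>>> drive_tool(
  increments=[
    [[0, 0, 0.003], 0.03],
    [[0, 0, 0.003], 0.06],
    [[0, 0, 0.003], 0.09],
    [[0, 0, 0.003], 0.12],
    [[0, 0, 0.003], 0.15],
    [[0, 0, 0.003], 0.18],
    [[0, 0, 0.003], 0.2],
    [[0, 0, 0.003], 0.2],
  ],
  claw=1,
)

```text
time_s: 17.4
eef_pos: [0.5091, -0.1851, 0.3614]
eef_rot: [0.0, 0.479, 0.878, 0.0]
wrist_force: [1.4, 1.0, -1.5]
opening: 0.156
```

```bash
python3 - <<'E'
from h import *
for i in range(3):
    o=get_obs(); print(o["wrist_force"].round(2),o["torque"].round(3),o["joint_efforts"].round(3)[5])
print(o["eef_pos"].round(4),o["eef_rot"].round(4),np.degrees(2*np.arctan2(o["eef_rot"][2],o["eef_rot"][1])),o["q"].round(3))
E
```

```text
[ 1.42  0.95 -1.53] [ 0.273 -0.34   0.173] 0.288
[ 1.42  0.95 -1.53] [ 0.273 -0.34   0.173] 0.288
[ 1.42  0.95 -1.53] [ 0.273 -0.34   0.173] 0.288
[ 0.5091 -0.1851  0.3614] [1.000e-04 4.790e-01 8.778e-01 2.000e-04] 122.7566237455396 [-5.680e-01  1.500e-01  1.734e+00  1.000e-03  1.258e+00 -1.140e+00]
```

>>> drive_tool(
  increments=[
    [[0, 0, 0], 0.04],
    [[0, 0, 0], 0.08],
    [[0, 0, 0], 0.12],
    [[0, 0, 0], 0.16],
    [[0, 0, 0], 0.2],
    [[0, 0, 0], 0.24],
    [[0, 0, 0], 0.26],
    [[0, 0, 0], 0.26],
  ],
  claw=1,
)

```text
time_s: 18.4
eef_pos: [0.5093, -0.185, 0.3615]
eef_rot: [0.0, 0.647, 0.763, 0.0]
wrist_force: [3.9, 2.9, -3.4]
opening: 0.153
```

```bash
cat > st.py <<'E'
from h import *
o=get_obs(); print(o["time_s"],"F",o["wrist_force"].round(2),"T",o["torque"].round(3),"e6",o["joint_efforts"].round(3)[5],"yaw",np.degrees(2*np.arctan2(o["eef_rot"][2],o["eef_rot"][1])).round(2),o["eef_pos"].round(4),"q6",o["q"][5].round(3))
E
python3 st.py
```

```text
18.4 F [ 3.93  2.87 -3.44] T [ 0.566 -0.918  0.094] e6 0.29 yaw 99.39 [ 0.5093 -0.185   0.3615] q6 -0.732
```

Side force is starting to build towards (+x, +y), so I'll shift about 1 mm that way while turning further.

>>> drive_tool(
  increments=[
    [[0.001, 0.002, 0], 0],
    [[0.002, 0.004, 0], 0.01],
    [[0.002, 0.004, 0], 0.03],
    [[0.002, 0.004, 0], 0.05],
    [[0.002, 0.004, 0], 0.07],
    [[0.002, 0.004, 0], 0.08],
    [[0.002, 0.004, 0], 0.08],
    [[0.002, 0.004, 0], 0.08],
  ],
  claw=1,
)

```text
time_s: 19.4
eef_pos: [0.5099, -0.1846, 0.3614]
eef_rot: [-0.0, 0.694, 0.72, -0.0]
wrist_force: [1.8, 0.3, -2.1]
opening: 0.156
```

```bash
python3 st.py
```

```text
19.4 F [ 1.76  0.26 -2.05] T [ 0.033 -0.33   0.131] e6 0.123 yaw 92.15 [ 0.5099 -0.1846  0.3614] q6 -0.604
```

Side force has relaxed and the twist is 0.13 N m, which is the latch friction. Small steps from here towards the striker.

>>> drive_tool(
  increments=[
    [[0, 0.001, 0], 0.005],
    [[0, 0.002, 0], 0.01],
    [[0, 0.002, 0], 0.015],
    [[0, 0.002, 0], 0.02],
    [[0, 0.002, 0], 0.025],
    [[0, 0.002, 0], 0.03],
    [[0, 0.002, 0], 0.03],
    [[0, 0.002, 0], 0.03],
  ],
  claw=1,
)

```text
time_s: 20.4
eef_pos: [0.5103, -0.1845, 0.3614]
eef_rot: [-0.0, 0.711, 0.704, -0.0]
wrist_force: [-1.3, 0.6, -1.0]
opening: 0.156
```

```bash
python3 st.py
```

```text
20.4 F [-1.34  0.65 -0.96] T [-0.071  0.472  0.088] e6 0.125 yaw 89.44 [ 0.5103 -0.1845  0.3614] q6 -0.556
```

>>> drive_tool(
  increments=[
    [[0, 0, 0], 0.005],
    [[0, 0, 0], 0.01],
    [[0, 0, 0], 0.015],
    [[0, 0, 0], 0.02],
    [[0, 0, 0], 0.025],
    [[0, 0, 0], 0.03],
    [[0, 0, 0], 0.03],
    [[0, 0, 0], 0.03],
  ],
  claw=1,
)

```text
time_s: 21.4
eef_pos: [0.5104, -0.1845, 0.3614]
eef_rot: [-0.0, 0.727, 0.687, -0.0]
wrist_force: [-2.6, -0.6, -0.2]
opening: 0.156
```

```bash
python3 st.py
```

```text
21.4 F [-2.58 -0.6  -0.24] T [-0.082  0.665  0.107] e6 0.123 yaw 86.74 [ 0.5104 -0.1845  0.3614] q6 -0.509
```

>>> drive_tool(
  increments=[
    [[0, -0.001, 0], 0.005],
    [[0, -0.001, 0], 0.01],
    [[0, -0.001, 0], 0.015],
    [[0, -0.001, 0], 0.02],
    [[0, -0.001, 0], 0.025],
    [[0, -0.001, 0], 0.03],
    [[0, -0.001, 0], 0.03],
    [[0, -0.001, 0], 0.03],
  ],
  claw=1,
)

```text
time_s: 22.4
eef_pos: [0.5102, -0.1845, 0.3614]
eef_rot: [0.0, 0.743, 0.669, 0.0]
wrist_force: [-1.3, 0.3, -2.9]
opening: 0.158
```

```bash
python3 st.py
```

```text
22.4 F [-1.26  0.33 -2.86] T [-0.083  0.154  0.131] e6 0.125 yaw 84.04 [ 0.5102 -0.1845  0.3614] q6 -0.462
```

>>> drive_tool(
  increments=[
    [[0, 0, 0], 0.005],
    [[0, 0, 0], 0.01],
    [[0, 0, 0], 0.015],
    [[0, 0, 0], 0.02],
    [[0, 0, 0], 0.025],
    [[0, 0, 0], 0.03],
    [[0, 0, 0], 0.03],
    [[0, 0, 0], 0.03],
  ],
  claw=1,
)

```text
time_s: 23.4
eef_pos: [0.5102, -0.1845, 0.3614]
eef_rot: [0.0, 0.758, 0.652, 0.0]
wrist_force: [0.4, -1.2, -4.3]
opening: 0.155
```

```bash
python3 st.py
```

```text
23.4 F [ 0.43 -1.23 -4.28] T [-0.031 -0.062  0.167] e6 0.126 yaw 81.34 [ 0.5102 -0.1845  0.3614] q6 -0.415
```

>>> drive_tool(
  increments=[
    [[0, 0, 0], 0.005],
    [[0, 0, 0], 0.01],
    [[0, 0, 0], 0.015],
    [[0, 0, 0], 0.02],
    [[0, 0, 0], 0.025],
    [[0, 0, 0], 0.03],
    [[0, 0, 0], 0.03],
    [[0, 0, 0], 0.03],
  ],
  claw=1,
)

```text
time_s: 24.4
eef_pos: [0.5102, -0.1845, 0.3615]
eef_rot: [0.0, 0.774, 0.634, 0.0]
wrist_force: [0.8, -0.4, -4.7]
opening: 0.155
```

```bash
python3 st.py
```

```text
24.4 F [ 0.77 -0.38 -4.69] T [-0.127 -0.153  0.253] e6 0.282 yaw 78.64 [ 0.5102 -0.1845  0.3615] q6 -0.368
```

Twist has risen to 0.25–0.28 N m, so the tongue is on the striker. Holding.

>>> drive_tool(
  increments=[
    [[0, 0, 0], 0],
    [[0, 0, 0], 0],
    [[0, 0, 0], 0],
    [[0, 0, 0], 0],
    [[0, 0, 0], 0],
    [[0, 0, 0], 0],
    [[0, 0, 0], 0],
    [[0, 0, 0], 0],
  ],
  claw=1,
)

```text
time_s: 25.4
eef_pos: [0.5102, -0.1845, 0.3615]
eef_rot: [0.0, 0.774, 0.634, 0.0]
wrist_force: [1.2, -0.9, -4.5]
opening: 0.156
```

```bash
python3 st.py
```

```text
25.4 F [ 1.16 -0.9  -4.5 ] T [-0.132 -0.324  0.237] e6 0.28 yaw 78.64 [ 0.5102 -0.1845  0.3615] q6 -0.368
```

>>> drive_tool(
  increments=[
    [[0, 0, 0], 0.001],
    [[0, 0, 0], 0.002],
    [[0, 0, 0], 0.002],
    [[0, 0, 0], 0.002],
    [[0, 0, 0], 0.002],
    [[0, 0, 0], 0.002],
    [[0, 0, 0], 0.002],
    [[0, 0, 0], 0.002],
  ],
  claw=1,
)

```text
time_s: 26.4
eef_pos: [0.5102, -0.1845, 0.3615]
eef_rot: [0.0, 0.775, 0.632, 0.0]
wrist_force: [1.6, -0.9, -3.8]
opening: 0.154
```

```bash
python3 st.py
```

```text
26.4 F [ 1.57 -0.91 -3.84] T [-0.121 -0.368  0.287] e6 0.302 yaw 78.46 [ 0.5102 -0.1845  0.3615] q6 -0.364
```

Snug at about 0.29–0.30 N m, held over a second. Backing off within the blade's play, then lifting straight out.

>>> drive_tool(
  increments=[
    [[0, 0, 0], -0.02],
    [[0, 0, 0], -0.04],
    [[0, 0, 0], -0.045],
    [[0, 0, 0], -0.045],
    [[0, 0, -0.01], -0.045],
    [[0, 0, -0.03], -0.045],
    [[0, 0, -0.05], -0.045],
    [[0, 0, -0.06], -0.045],
  ],
  claw=1,
)

```text
time_s: 27.4
eef_pos: [0.5103, -0.1846, 0.3771]
eef_rot: [0.0, 0.752, 0.659, 0.0]
wrist_force: [0.1, -0.3, -0.9]
opening: 0.158
```

```bash
python3 st.py
```

```text
27.4 F [ 0.12 -0.29 -0.94] T [-0.024  0.012 -0.054] e6 0.0 yaw 82.51 [ 0.5103 -0.1846  0.3771] q6 -0.435
```

>>> drive_tool(
  increments=[
    [[0, 0, -0.05], 0],
    [[0, 0, -0.1], 0],
    [[0, 0, -0.15], 0],
    [[0, 0, -0.21], 0],
    [[0, 0, -0.21], 0],
    [[0, 0, -0.21], 0],
    [[0, 0, -0.21], 0],
    [[0, 0, -0.21], 0],
  ],
  claw=1,
)

```text
time_s: 28.4
eef_pos: [0.5101, -0.1844, 0.4284]
eef_rot: [-0.001, 0.752, 0.659, -0.0]
wrist_force: [-0.1, 0.3, -1.0]
opening: 0.155
```

```bash
python3 st.py
```

```text
28.4 F [-0.09  0.29 -1.  ] T [ 0.033  0.001 -0.011] e6 0.0 yaw 82.51 [ 0.5101 -0.1844  0.4284] q6 -0.435
```

>>> drive_tool(
  increments=[
    [[0.13, 0, 0], -0.1],
    [[0.25, 0, 0], -0.2],
    [[0.38, 0, 0], -0.3],
    [[0.5, 0, 0], -0.4],
    [[0.63, 0, 0], -0.5],
    [[0.75, 0, 0], -0.6],
    [[0.88, 0, 0], -0.7],
    [[1, 0, 0], -0.8],
  ],
  claw=1,
)

```text
time_s: 29.4
eef_pos: [0.5428, 0.0645, 0.4287]
eef_rot: [-0.0, 0.218, 0.976, -0.0]
wrist_force: [0.6, -0.9, -0.5]
opening: 0.156
```

```bash
python3 st.py; python3 - <<'E'
from h import *
o=get_obs();M=rot(o["eef_rot"]);print((M.T@(np.array([.556,.2224,o["eef_pos"][2]])-o["eef_pos"]))/.25, (-(179.2-np.degrees(2*np.arctan2(o["eef_rot"][2],o["eef_rot"][1]))))/90)
E
```

```text
29.4 F [ 0.58 -0.9  -0.5 ] T [ 0.003 -0.015  0.032] e6 1.089 yaw 154.82 [0.5428 0.0645 0.4287] q6 -1.23
[2.20913584e-01 5.94084824e-01 2.03316336e-05] -0.27092335139267903
```

>>> drive_tool(
  increments=[
    [[0.04, 0.12, 0], -0.06],
    [[0.08, 0.24, 0], -0.12],
    [[0.12, 0.36, 0], -0.18],
    [[0.17, 0.48, 0], -0.24],
    [[0.22, 0.59, 0], -0.27],
    [[0.22, 0.59, 0], -0.27],
    [[0.22, 0.59, 0], -0.27],
    [[0.22, 0.59, 0], -0.27],
  ],
  claw=1,
)

```text
time_s: 30.4
eef_pos: [0.5567, 0.2193, 0.4289]
eef_rot: [-0.0, 0.011, 1.0, -0.0]
wrist_force: [-0.5, -0.4, -1.0]
opening: 0.158
```

```bash
python3 st.py; python3 - <<'E'
from h import *
o=get_obs();M=rot(o["eef_rot"]);print((M.T@(np.array([.556,.2224,.255])-o["eef_pos"]))/.25, (-(179.2-np.degrees(2*np.arctan2(o["eef_rot"][2],o["eef_rot"][1]))))/90)
E
```

```text
30.4 F [-0.55 -0.36 -0.98] T [-0.009  0.031 -0.005] e6 -0.0 yaw 178.73 [0.5567 0.2193 0.4289] q6 -1.371
[0.00312518 0.01266097 0.69539722] -0.0052498708196155675
```

>>> drive_tool(
  increments=[
    [[0.003, 0.013, 0], -0.005],
    [[0.003, 0.013, 0.08], -0.005],
    [[0.003, 0.013, 0.18], -0.005],
    [[0.003, 0.013, 0.28], -0.005],
    [[0.003, 0.013, 0.38], -0.005],
    [[0.003, 0.013, 0.44], -0.005],
    [[0.003, 0.013, 0.44], -0.005],
    [[0.003, 0.013, 0.44], -0.005],
  ],
  claw=1,
)

```text
time_s: 31.4
eef_pos: [0.5564, 0.2235, 0.3201]
eef_rot: [0.001, 0.007, 1.0, 0.0]
wrist_force: [-0.1, 0.1, -1.4]
opening: 0.157
```

>>> drive_tool(
  increments=[
    [[0, 0, 0.01], 0],
    [[0, 0, 0.02], 0],
    [[0, 0, 0.03], 0],
    [[0, 0, 0.04], 0],
    [[0, 0, 0.05], 0],
    [[0, 0, 0.05], 0],
    [[0, 0, 0.05], 0],
    [[0, 0, 0.05], 0],
  ],
  claw=1,
)

```text
time_s: 32.4
eef_pos: [0.556, 0.2235, 0.3066]
eef_rot: [0.0, 0.006, 1.0, 0.0]
wrist_force: [-0.6, -0.6, -0.8]
opening: 0.157
```

In the pocket, no contact. Going down.

>>> drive_tool(
  increments=[
    [[0, 0, 0.03], 0],
    [[0, 0, 0.06], 0],
    [[0, 0, 0.09], 0],
    [[0, 0, 0.12], 0],
    [[0, 0, 0.15], 0],
    [[0, 0, 0.18], 0],
    [[0, 0, 0.19], 0],
    [[0, 0, 0.19], 0],
  ],
  claw=1,
)

```text
time_s: 33.4
eef_pos: [0.5559, 0.2234, 0.2588]
eef_rot: [-0.0, 0.006, 1.0, -0.0]
wrist_force: [0.2, 1.2, -1.3]
opening: 0.157
```

>>> drive_tool(
  increments=[
    [[0, 0, 0.003], 0],
    [[0, 0, 0.006], 0],
    [[0, 0, 0.009], 0],
    [[0, 0, 0.009], 0],
    [[0, 0, 0.009], 0],
    [[0, 0, 0.009], 0],
    [[0, 0, 0.009], 0],
    [[0, 0, 0.009], 0],
  ],
  claw=1,
)

```text
time_s: 34.4
eef_pos: [0.5559, 0.2234, 0.2567]
eef_rot: [0.0, 0.006, 1.0, 0.0]
wrist_force: [0.6, -0.0, -1.1]
opening: 0.157
```

>>> drive_tool(
  increments=[
    [[0, 0, 0.002], 0],
    [[0, 0, 0.004], 0],
    [[0, 0, 0.006], 0],
    [[0, 0, 0.006], 0],
    [[0, 0, 0.006], 0],
    [[0, 0, 0.006], 0],
    [[0, 0, 0.006], 0],
    [[0, 0, 0.006], 0],
  ],
  claw=1,
)

```text
time_s: 35.4
eef_pos: [0.5559, 0.2234, 0.2552]
eef_rot: [0.0, 0.006, 1.0, 0.0]
wrist_force: [-0.6, -0.2, -0.7]
opening: 0.161
```

>>> drive_tool(
  increments=[
    [[0, 0, 0], 0],
    [[0, 0, 0], 0],
    [[0, 0, 0], 0],
    [[0, 0, 0], 0],
    [[0, 0, 0], 0],
    [[0, 0, 0], 0],
    [[0, 0, 0], 0],
    [[0, 0, 0], 0],
  ],
  claw=0,
)

```text
time_s: 36.4
eef_pos: [0.5559, 0.2235, 0.2552]
eef_rot: [-0.0, 0.006, 1.0, 0.0]
wrist_force: [-0.2, 0.5, 0.1]
opening: 1.001
```

>>> drive_tool(
  increments=[
    [[0, 0, -0.05], 0],
    [[0, 0, -0.12], 0],
    [[0, 0, -0.2], 0],
    [[0, 0, -0.28], 0],
    [[0, 0, -0.36], 0],
    [[0, 0, -0.44], 0],
    [[0, 0, -0.44], 0],
    [[0, 0, -0.44], 0],
  ],
  claw=0,
)

```text
time_s: 37.4
eef_pos: [0.5557, 0.2234, 0.3646]
eef_rot: [-0.001, 0.006, 1.0, -0.0]
wrist_force: [-0.2, -0.1, -0.9]
opening: 0.998
```

```bash
python3 - <<'E'
from h import *
o=get_obs();w=camera("wrist");t=camera("top");cv2.imwrite("pics/w7.png",w);cv2.imwrite("pics/t7.png",t);c=cal("wrist")
print(o["eef_pos"],o["time_s"],o["opening"])
u,v=proj(c,[.556,.222,.1]).astype(int)
a=cv2.resize(w[v-75:v+75,u-70:u+70],None,fx=2.8,fy=2.8);b=cv2.resize(t[165:270,345:435],None,fx=4,fy=4,interpolation=2)
im=np.zeros((420,760,3),np.uint8);im[:420,:392]=a;im[:420,395:755]=b
cv2.imwrite("pics/end.png",im);print(u-70,v-75)
E
```

```text
[0.55565994 0.22339516 0.36460552] 37.4 0.9983217082933072
248 123
```

View pics/end.png

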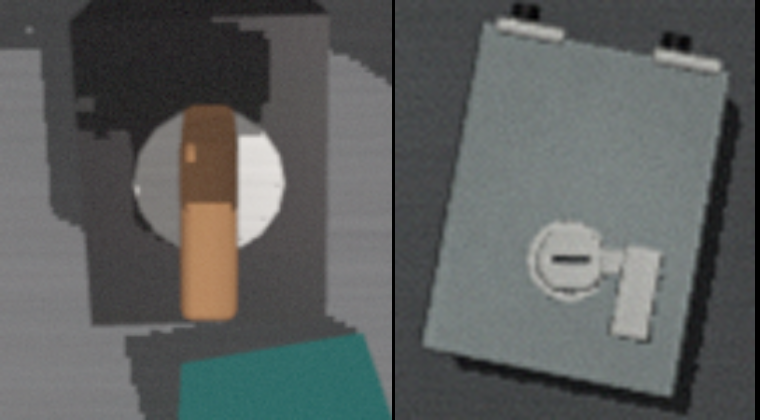

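The end picture shows the key upright in the black holder (flange round and flat on the block at about (210,180)). The slot has turned, with the tongue under the keeper bar at about (615,262). The gripper is clear, so I'm handing in.

```bash
python3 -c "
from h import *
print(hand_in()); o=get_obs(); print(o['time_s'],o['wrist_force'])"
```

```text
the job is handed in; nothing more can be done
None
the job is handed in; nothing more can be done
```

The job is done and handed in at about 37 s of the 72 s; no verdict is reported. I took the smallest key from the black holder and fitted its blade about 8 mm into the slot. I turned the latch clockwise until the twist rose from 0.13 to 0.29–0.30 N m on the striker and held it there for more than a second. Then I backed off within the blade's play, lifted out, and stood the key back in its holder.

**Last checks:**
- **Latch:** the final top view shows the tongue under the keeper. I estimate the cam at about 1.5 rad, against the 1.29 needed.
- **Key:** it stands upright in its holder, released at its original height with no force on the arm. I did not measure its position again after letting go.
- **Forces:** side force on the arm stayed below about 5 N while turning, and no unexpected contact showed. I did not measure the tongue's force on the striker directly. I estimated about 2.5 N from the twist.
- **Disagreement:** the wrist camera's calibration put the gripped key about 1–1.5 mm off. Comparing blade and slot in one picture corrected this.
- **Not re-measured:** I did not check the bystanders' positions at the end, but no move went near them.

I viewed 11 pictures, one over the budget.

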